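Sort kite beads from brass discs on the tipping board

ROBOT

A 6-joint arm with a two-finger parallel gripper is mounted at the origin on the work surface. World frame = base frame: x ahead of the robot, y to its left, z up, the work surface at z = 0. Lengths are in m, angles in rad, forces in N, time in s.
With the tool pointing down it reaches from about 0.275 to 0.85 m from the base axis. Payload 19 kg.
Tool frame: the origin (TCP) lies on the front face of the gripper's body, between the roots of the fingers; the fingertips stand 73 mm ahead of it and the grasp point (between the pads) lies 54 mm ahead of it; z points along the fingers, y is the line along which they close (so a half turn about z gives the same grasp; the last joint's range is limited). The gripper opens to 85 mm and grips with 20 to 120 N. Pads are 22 mm wide; open, the fingers measure 114 mm over their backs; the gripper's body (76 mm by 85 mm) begins 54 mm behind the grasp point. The pads swing forward as they close: fully open they stand 13 mm farther back than shut.
Start: joints at [-1.328, 0.15, 1.437, -0, 1.554, -0.134], TCP at [0.212, -0.535, 0.304] pointing down, gripper open.
Joint ranges: [-2.8, 2.8], [-0.68, 2.1], [0.12, 2.68], [-1.39, 4.53], [0.16, 2.79], [-2.81, 2.81]. Speed limits (rad/s): [1.89, 1.89, 2.22, 3.01, 3.01, 3.01].

INTERFACE

Orientations are given as [roll, pitch, yaw] about the fixed x, y, z axes, in that order (R = Rz(yaw) Ry(pitch) Rx(roll)).
In Python, from bench import ctrl gives the robot as it stands. The module is installed in compiled form; this text tells all that it offers.
- The arm moves only by the tool step_arm, never from a script. Its argument "commands" is text: rows parted by semicolons, each of 7 numbers parted by spaces: the turn, a rotation vector about the tool's x, y, z in units of 6 degrees (1.0 is 6 degrees), then the shift along the tool's x, y, z in units of 25 mm (1.0 is 25 mm), then the finger opening in mm, from 0 to 85.4. In form: rx ry rz x y z jaw; .... A call has 1 to 12 rows; each row is the pose to reach, as a shift and turn from the pose commanded when the call began, along the tool's axes at that moment; what a row does not reach only later rows make up. A row lasts 1/12 s, in which the tool goes at most 41.7 mm and 7.16 degrees, less where a joint would pass 70% of its speed; a pose out of reach is approached as far as the arm can. A call with a gripper value outside its range is refused whole. The fingers move at their own pace and stop on an object; "newtons" is the grip in N (left out, the last holds). Time passes only in rows, so rows that repeat a pose let the fingers close. It gives the time, the measured TCP pose, the force, the opening and the grip force at its end, in the units of the state.
- ctrl.get_state(): the state, without advancing time (a new reading comes with each control period).
- ctrl.get_image(name): name is "scene" or "side" or "wrist"; returns the picture (480x640x3 uint8, blue, green, red); there is no depth.
- ctrl.camera_model(name): a dict with "camera_matrix" (3x3 intrinsics, pixels), "k1" (the pictures are not rectified: a ray, as slopes to the right and down, at radius r is drawn at 1 + k1 r^2 times it, then the intrinsics apply), "R" (3x3) and "t" (3): a world point X has camera coordinates R X + t; the wrist camera has in their place "hand_eye" (4x4, takes a point from camera to tool coordinates, whose origin is the TCP and whose axes are the flange's). Camera axes: x right, y down, z forward; pixel columns grow to the right and rows downward; lengths in m; the calibration is good to about 2 mm. A picture is of the moment at which its call begins: read the wrist's pose just before it. camera_model takes no time and is no camera call.
- ctrl.hand_in(): hands the job in; it is judged then, once.
The state is a dict: "t": time; "qpos": joint angles; "joint_vel": joint speeds; "joint_torque": joint torques, N m; "position": TCP position; "ee_rot": TCP orientation; "force": force on the tool from outside, world axes, zero at the start; "ft_torque": the same for the moment, N m; "grip_width": finger opening in m; "finger_force": force on a finger pad.
Only numpy, scipy, OpenCV 4.12 (cv2) and the standard library are available. Lean on these libraries where they do the work, as an engineer would, in place of code of your own. Each camera call takes 0.05 s, during which the arm holds its last target. There are 200 camera calls.

TASK

Tip the sorting board up by its bar so that the three red beads roll off into the green trough while both brass discs stay lying on the board. Then lay the board down flat again and put both discs into the blue box that stands under the clear shelf. Do not disturb the jar, the flask or the wooden plane.

Things in the scene. Friction and masses are not known exactly. Their poses are not given: they have to be found in the camera images.
- sort_board (a joint): Tilt of the light wooden sorting board, rad: 0 = lying flat (as it starts), growing as its far end (the end with the steel bar) is raised; stop at 0.7. The hinge is stiff: the board stays at whatever tilt it is left, and raising it takes about 4 N up at the bar, lowering it less than 3 N. Round beads roll at any small tilt; discs lie still up to at least 0.4 rad.
- board_hinge (a point): Point on the hinge line, at the middle of the board's near edge and 10 mm below its top face. The frame turns with the board: x = up the board from the hinge towards the bar, y = along the hinge line, z = up out of the board.
- board_top (a point): Middle of the board's top face (65 mm from the hinge), same axes as board_hinge, 74 mm above the table when flat. The face is 144 mm (x, from 71 mm before to 73 mm beyond this point) by 238 mm (y) inside 16 mm high, 6 mm thick rims on both sides and the bar end; the edge over the trough is open.
- board_bar (a point): Middle of the steel bar handle, a round bar of 12 mm diameter, straight for 100 mm along y, 200 mm from the hinge and level with the board's top face (74 mm above the table when flat). It is free all round, with 50 mm between it and the board's rim; nothing but the table below.
- trough_in (a point): Centre of the inner floor of the green catch trough, 6 mm above the table, at the open edge of the board. Inside 77 mm (x) by 256 mm (y); front and side walls reach 95 mm above the table (higher than the board), the wall below the board 48 mm. Fixed to the stand of the board; x and y axes as those of the flat board.
- bead1_center (a point): Centre of a red round bead, a ball of 24 mm diameter, 14 g, at rest on the board. All five parts (three beads, two discs) stand in five lanes side by side along y, about 46 mm apart, in two staggered rows about 40 and 90 mm from the hinge, in any order, so that nothing lies between a bead and the open edge.
- bead2_center (a point): Centre of the second red bead, as the first.
- bead3_center (a point): Centre of the third red bead, as the first.
- disc1_center (a point): Centre (half-way up) of a flat brass disc, 34 mm diameter, 10 mm thick, about 50 g, lying on the board; z = its axis. Discs lie at least 20 mm clear of the bar-end rim and at least 5 mm from a side rim, so they are best gripped across x of the board (fingers on the hinge side and the bar side).
- disc2_center (a point): Centre of the second brass disc, as the first.
- disc1: The first brass disc; origin at the centre of its underside.
- disc2: The second brass disc; origin at the centre of its underside.
- box_in (a point): Centre of the inner floor of the blue open box, 5 mm above the table. x = away from the front (towards the back of the shelf), y = along the shelf. Inside 92 mm (x) by 180 mm (y); walls 5 mm thick reach 34 mm above the table. The box is fixed and stands wholly under the shelf: its inside begins 16 mm behind the shelf's front edge, so the hand must reach in from the front, leaning.
- shelf_front (a point): Middle of the lower front edge of the shelf over the box, 205 mm above the table, axes as box_in, 62 mm nearer the front than the box centre. The shelf is a clear pane in a wooden frame, 165 mm (x, backwards from here) by 310 mm (y), 14 mm thick; it stands on two posts at its back corners, the front and sides below it are open.
- jar: Bystander: amber glass jar with red cap, 72 mm diameter, 100 mm high, origin at its underside. Leave it alone.
- flask: Bystander: green flask, 72 mm diameter, 190 mm high, origin at its underside. Leave it alone.
- plane: Bystander: small wooden hand plane, 130 x 45 x 55 mm, origin at its underside. Leave it alone.

How it is judged:
By the outcome, as a careful person would: the job done as asked, in the order asked, and still so for the second after the job is handed in, with the robot touching nothing.
It also fails if it takes over 72 s, if anything falls off the work surface, if the arm or the gripper's body presses on something with over 40 N, if the wrist force passes 120 N, or if a joint passes its speed limit or range.

## Working session

There is one attempt and no reset: what is moved stays moved. The work goes in short steps, Python scripts to look and compute and a tool call to move; the robot and the scene stay as the last step left them, time stands still between calls to the robot, and variables do not carry over. Pictures are saved under pics/ and viewed, at most 10 in all, crops included, and the job is handed in when it is done.

Besides the shell and the picture viewer there is one more tool, called after "Request:" as name(argument=value, ...) on one line, values as JSON. step_arm: Moves the arm, as the interface text tells. Its arguments: {"type":"object","properties":{"commands":{"type":"string"},"newtons":{"type":"number"}},"required":["commands"]}

```bash
mkdir -p pics; python3 - <<'E'
from bench import ctrl
import cv2,numpy as np
s=ctrl.get_state();print(s['t'],s['position'],s['ee_rot'])
for n in('scene','side'):
    cv2.imwrite(f'pics/{n}0.png',ctrl.get_image(n))
    m=ctrl.camera_model(n);print(n,m['camera_matrix'],m['k1'],m['R'],m['t'])
m=ctrl.camera_model('wrist');print(m)
E
```

```text
0.0 [ 0.21149831 -0.53452197  0.30325489] [-3.14034417e+00 -1.36843655e-04  3.76782387e-01]
scene [[496.34679897   0.         324.04192166]
 [  0.         496.34679897 246.40558702]
 [  0.           0.           1.        ]] 0.030339985654297803 [[ 0.82722738  0.56162354  0.016549  ]
 [ 0.36840971 -0.51992945 -0.77067999]
 [-0.42422771  0.6436244  -0.63700744]] [-0.43811071 -0.11912977  1.49027144]
side [[452.27128951   0.         321.75228754]
 [  0.         452.27128951 235.12481371]
 [  0.           0.           1.        ]] -0.07585557669411107 [[-0.90937957 -0.41544486 -0.02084153]
 [-0.21454376  0.51136751 -0.83215037]
 [ 0.35637028 -0.75226913 -0.55415827]] [0.50154452 0.29581063 0.80768534]
{'camera_matrix': array([[422.29918247,   0.        , 319.5584145 ],
       [  0.        , 422.29918247, 240.57565264],
       [  0.        ,   0.        ,   1.        ]]), 'k1': -0.0016277577172504772, 'hand_eye': array([[-6.85639929e-04, -9.51104880e-01, -3.08867347e-01,
         7.98417659e-02],
       [ 9.99999748e-01, -5.95303623e-04, -3.86714805e-04,
        -1.12098637e-03],
       [ 1.83936488e-04, -3.08867534e-01,  9.51105048e-01,
        -7.11345304e-02],
       [ 0.00000000e+00,  0.00000000e+00,  0.00000000e+00,
         1.00000000e+00]])}
```

View pics/scene0.png

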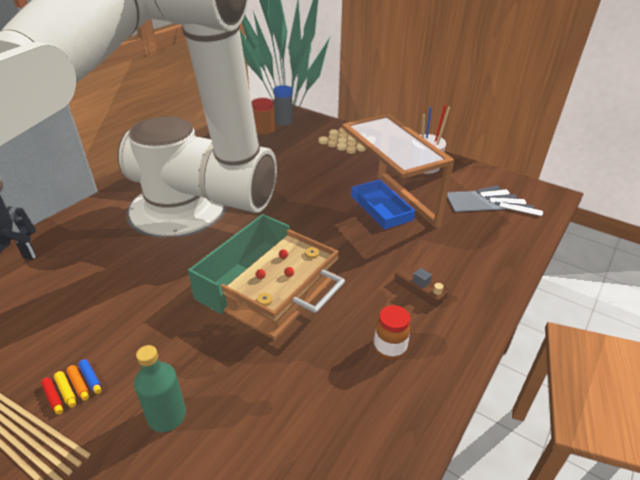

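View pics/side0.png

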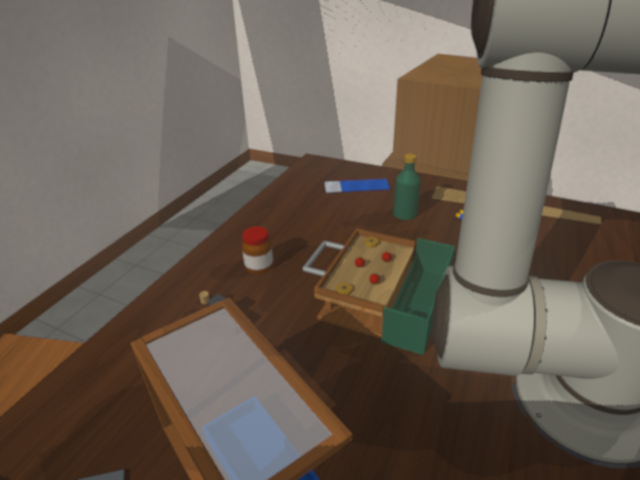

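The scene view shows the beads near (283,254), (261,273) and (289,272), and the discs near (312,253) and (264,298). The bar runs (317,308)-(342,280). The box is at (383,203) under the shelf, whose corners are near (345,125), (385,118), (450,157) and (436,168). The jar is at (393,330), the flask at (162,390) and the plane at (420,285).

```bash
cat > h.py <<'E'
import cv2,numpy as np
from scipy.spatial.transform import Rotation as Ro
from bench import ctrl
def cam(n,s=None):
    m=ctrl.camera_model(n)
    if n=='wrist':
        T=np.eye(4);T[:3,:3]=Ro.from_euler('xyz',s['ee_rot']).as_matrix();T[:3,3]=s['position']
        T=T@m['hand_eye'];R=T[:3,:3];c=T[:3,3]
    else: R=m['R'].T;c=-R@m['t']
    return m['camera_matrix'],m['k1'],R,c
def ray(C,p):
    K,k,R,c=C
    u=cv2.undistortPoints(np.array([[p]],float),K,np.array([k,0,0,0.]))[0,0]
    return c,R@np.array([u[0],u[1],1])
def at(C,p,z):
    c,d=ray(C,p);return c+d*(z-c[2])/d[2]
def tri(C1,p1,C2,p2):
    a,d=ray(C1,p1);b,e=ray(C2,p2)
    t=np.linalg.lstsq(np.c_[d,-e],b-a,rcond=None)[0]
    P,Q=a+d*t[0],b+e*t[1];return (P+Q)/2,np.linalg.norm(P-Q)
def blobs(im,lo,hi,amin=30,roi=None):
    h=cv2.cvtColor(im,cv2.COLOR_BGR2HSV);m=cv2.inRange(h,lo,hi)
    n,_,st,ce=cv2.connectedComponentsWithStats(m)
    return [(ce[i].round(1),st[i].tolist()) for i in range(1,n) if st[i][4]>=amin and (roi is None or roi[0]<ce[i][0]<roi[2] and roi[1]<ce[i][1]<roi[3])]
E
python3 - <<'E'
from h import *
np.set_printoptions(precision=3,suppress=True)
A=cam('scene');B=cam('side');print('cams',A[3],B[3])
a=cv2.imread('pics/scene0.png');b=cv2.imread('pics/side0.png')
for im,C,roi in((a,A,(190,215,345,340)),(b,B,(300,220,450,350))):
    for c,st in blobs(im,(0,170,90),(6,255,255),15,roi): print('red',c,st[4],at(C,c,.086))
    for c,st in blobs(im,(18,130,90),(30,255,255),10,roi): print('yel',c,st,at(C,c,.079))
    for c,st in blobs(im,(0,0,140),(180,40,255),30,roi): print('bar',c,st,at(C,c,.074))
for p in((317,308),(342,280),(295,302),(321,274)): print('barpt',p,at(A,p,.074))
for p in((345,125),(385,118),(450,157),(436,168)): print('shelf?',p,at(A,p,.219))
for p in((228,299),(133,346),(350,437)): print('shelf side',p,at(B,p,.219))
for p in((352,186),(381,226),(414,213),(384,182)): print('box',p,at(A,p,.034))
print('jar',at(A,(392,345),.01),'flask',at(A,(163,415),.01),at(A,(420,290),.02))
cv2.imwrite('pics/crop1.png',cv2.resize(a[100:360,180:460],None,fx=2.3,fy=2.3,interpolation=cv2.INTER_CUBIC))
E
```

```text
cams [ 1.039 -0.775  0.865] [0.232 0.665 0.704]
red [283.  253.5] 44 [ 0.454 -0.068  0.086]
red [288.8 271.4] 51 [ 0.504 -0.111  0.086]
red [260.2 273.5] 53 [ 0.455 -0.154  0.086]
yel [311.7 252.4] [305, 247, 14, 12, 120] [ 0.504 -0.018  0.079]
yel [264.5 298.7] [257, 293, 15, 13, 136] [ 0.51  -0.206  0.079]
bar [323.  292.8] [293, 270, 52, 42, 412] [ 0.602 -0.113  0.074]
red [386.1 256.5] 59 [ 0.456 -0.151  0.086]
red [359.2 261.8] 57 [ 0.506 -0.108  0.086]
red [374.  278.4] 63 [ 0.456 -0.065  0.086]
yel [370.7 242. ] [364, 237, 15, 11, 133] [ 0.511 -0.203  0.079]
yel [344.2 288. ] [336, 282, 17, 13, 172] [ 0.506 -0.018  0.079]
bar [334. 245.] [326, 243, 17, 5, 35] [ 0.591 -0.163  0.074]
bar [313.6 270.6] [304, 268, 20, 7, 49] [ 0.594 -0.053  0.074]
barpt (317, 308) [ 0.617 -0.159  0.074]
barpt (342, 280) [ 0.614 -0.053  0.074]
barpt (295, 302) [ 0.568 -0.172  0.074]
barpt (321, 274) [ 0.563 -0.064  0.074]
shelf? (345, 125) [0.348 0.369 0.219]
shelf? (385, 118) [0.42  0.479 0.219]
shelf? (450, 157) [0.671 0.373 0.219]
shelf? (436, 168) [0.665 0.3   0.219]
shelf side (228, 299) [0.606 0.234 0.219]
shelf side (133, 346) [0.676 0.376 0.219]
shelf side (350, 437) [0.336 0.38  0.219]
box (352, 186) [0.391 0.356 0.034]
box (381, 226) [0.564 0.229 0.034]
box (414, 213) [0.612 0.338 0.034]
box (384, 182) [0.461 0.434 0.034]
jar [ 0.78  -0.105  0.01 ] flask [ 0.502 -0.503  0.01 ] [0.759 0.076 0.02 ]
```

View pics/crop1.png

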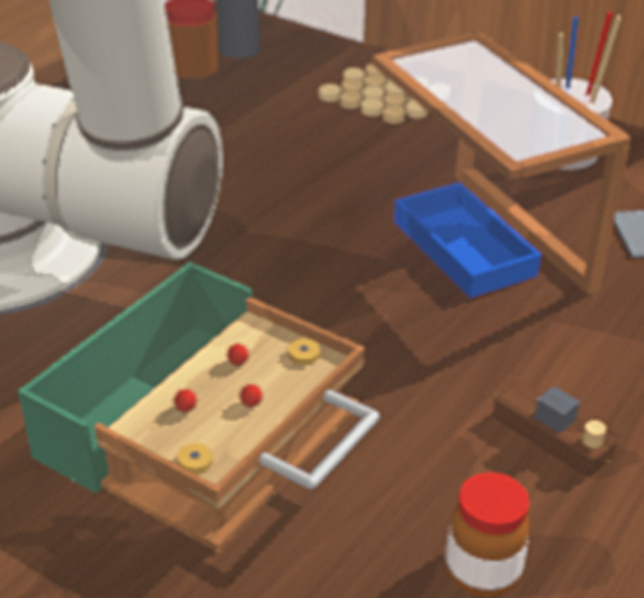

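The crop shows the shelf's top corners at about (402,174), (452,159), (343,124) and (388,116), with the posts at the far side, so the shelf opens towards the board. The board's axes are almost those of the world, and the bar lies near (0.615, -0.107).

```bash
cat >> h.py <<'E'
def cmd(pos,R,s=None):
    s=s or ctrl.get_state();R0=Ro.from_euler('xyz',s['ee_rot'])
    rv=np.degrees((R0.inv()*R).as_rotvec())/6
    sh=R0.inv().apply(np.array(pos)-s['position'])/.025
    return np.r_[rv,sh].round(2)
def down(yaw): return Ro.from_euler('xyz',[np.pi,0,yaw])
E
python3 - <<'E'
from h import *
np.set_printoptions(precision=3,suppress=True)
A=cam('scene')
for p in((402,174),(452,159),(343,124),(388,116)): print('shelf',at(A,p,.219))
for p in((352,190),(386,218),(414,211),(379,180)): print('box',at(A,p,.034))
print(cmd([.614,-.107,.235],down(np.pi/2+.02)))
E
```

```text
shelf [0.608 0.224 0.219]
shelf [0.68  0.366 0.219]
shelf [0.34  0.371 0.219]
shelf [0.42  0.496 0.219]
box [0.403 0.337 0.034]
box [0.558 0.27  0.034]
box [0.607 0.347 0.034]
box [0.442 0.435 0.034]
[ -0.01  -0.01 -11.59  21.26  -9.97   2.75]
```

Request:
step_arm(commands="0 0 -1 2 -1 0.2 50; 0 0 -2 4 -2 0.4 50; 0 0 -3 6 -3 0.6 50; 0 0 -4 8 -4 0.8 50; 0 0 -5 9 -4.5 1 50; 0 0 -6 10.5 -5 1.2 50; 0 0 -7 12 -5.6 1.4 50; 0 0 -8 13.5 -6.3 1.6 50; 0 0 -9 15 -7 1.8 50; 0 0 -10 16.5 -7.7 2 50; 0 0 -11 18 -8.4 2.2 50; 0 0 -11.6 19.5 -9.1 2.4 50", newtons=40)

```text
t: 1.1
position: [0.5538, -0.1717, 0.2485]
ee_rot: [-3.141, -0.0, 1.598]
force: [0.5, -0.8, -0.3]
grip_width: 0.0504
finger_force: 0.0
```

```bash
python3 - <<'E'
from h import *
s=ctrl.get_state();print(s['t'],s['position'],s['ee_rot'],s['qpos'])
print(cmd([.614,-.107,.235],down(np.pi/2+.02),s))
E
```

```text
1.1 [ 0.55378132 -0.17169133  0.24846515] [-3.14131116e+00 -1.91602807e-04  1.59768448e+00] [-4.33510592e-01  1.84918483e-01  1.50978327e+00  4.69405818e-05
  1.44722821e+00 -4.60404568e-01]
[-0.   -0.    0.07  2.52  2.48  0.54]
```

Request:
step_arm(commands="0 0 0 1.3 1.25 0.25 50; 0 0 0 2.5 2.5 0.5 50; 0 0 0 2.5 2.5 0.5 50; 0 0 0 2.5 2.5 0.5 50")

```text
t: 1.43
position: [0.615, -0.1077, 0.2349]
ee_rot: [-3.14, -0.001, 1.595]
force: [-0.6, -0.8, 0.1]
grip_width: 0.05
finger_force: 0.0
```

```bash
python3 - <<'E'
from h import *
np.set_printoptions(precision=4,suppress=True)
s=ctrl.get_state();im=ctrl.get_image('wrist');cv2.imwrite('pics/w1.png',im)
print(s['t'],s['position'],s['ee_rot'])
C=cam('wrist',s)
for c,st in blobs(im,(0,0,130),(180,45,255),300): print('bar',c,st,at(C,c,.074))
for c,st in blobs(im,(0,170,90),(6,255,255),100): print('red',c,st,at(C,c,.086))
for c,st in blobs(im,(18,130,90),(30,255,255),100): print('yel',c,st,at(C,c,.079))
E
```

```text
1.4333 [ 0.615  -0.1077  0.2349] [-3.1397 -0.001   1.5947]
bar [297.4 228.6] [215, 141, 118, 203, 7369] [ 0.6018 -0.0955  0.074 ]
bar [525.7 207.5] [495, 170, 104, 103, 3008] [ 0.7302 -0.08    0.074 ]
bar [225.2 337.6] [207, 305, 38, 68, 1002] [ 0.5573 -0.1674  0.074 ]
bar [413.8 337. ] [396, 305, 37, 67, 1011] [ 0.6749 -0.1641  0.074 ]
red [ 16.5 174.1] [0, 152, 39, 45, 1439] [ 0.4554 -0.0658  0.086 ]
red [601.8 258.8] [553, 199, 87, 119, 8437] [ 0.7715 -0.1053  0.086 ]
red [117.5 253.9] [95, 234, 46, 41, 1500] [ 0.5028 -0.1089  0.086 ]
red [ 41.8 322.6] [19, 303, 47, 40, 1474] [ 0.453  -0.1529  0.086 ]
yel [100.8  72.6] [63, 36, 76, 74, 3979] [ 0.5029 -0.0148  0.079 ]
yel [151.9 374.9] [133, 366, 38, 21, 536] [ 0.511  -0.1923  0.079 ]
```

View pics/w1.png

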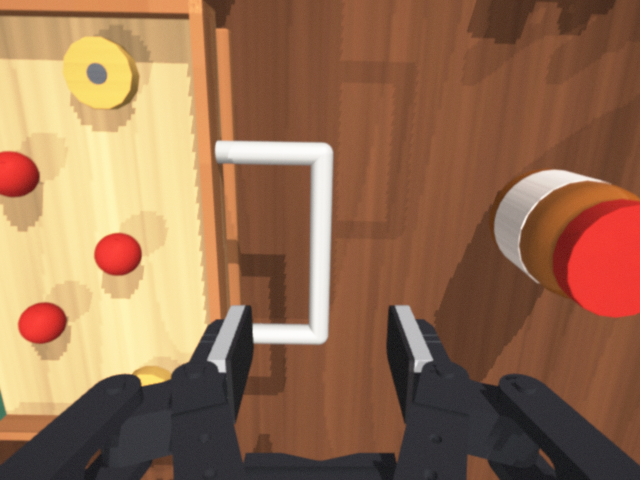

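The bar's straight part runs from (322,152) to (319,333), with the fingers either side of its line. The jar is clear to the right.

```bash
python3 - <<'E'
from h import *
np.set_printoptions(precision=4,suppress=True)
s=ctrl.get_state();C=cam('wrist',s)
a,b=at(C,(322,152),.074),at(C,(319.5,333),.074);m=(a+b)/2
print(a,b,m);y=np.arctan2((b-a)[0],-(b-a)[1])
y=np.arctan2(-(a-b)[0],(a-b)[1]);print('yaw',y)
p=m.copy();p[2]+=.055
print(cmd(p,down(np.pi/2+y)))
# board-tilt arc in tool axes, 0.28 rad
E
```

```text
[ 0.6142 -0.0535  0.074 ] [ 0.6152 -0.1646  0.074 ] [ 0.6147 -0.109   0.074 ]
yaw 0.009748254826919316
[-0.01 -0.    0.12 -0.    0.03  4.26]
```

Request:
step_arm(commands="0 0 0.1 0 0 1 50; 0 0 0.1 0 0 2 50; 0 0 0.1 0 0 3 50; 0 0 0.1 0 0 3.8 50; 0 0 0.1 0 0 4.2 50; 0 0 0.1 0 0 4.25 30; 0 0 0.1 0 0 4.25 20; 0 0 0.1 0 0 4.25 8; 0 0 0.1 0 0 4.25 8; 0 0 0.1 0 0 4.25 8; 0 0 0.1 0 0 4.25 8; 0 0 0.1 0 0 4.25 8", newtons=30)

```text
t: 2.48
position: [0.6148, -0.1103, 0.1318]
ee_rot: [3.139, 0.001, 1.581]
force: [4.5, -3.6, 2.0]
grip_width: 0.011
finger_force: 29.9
```

```bash
python3 - <<'E'
from h import *
np.set_printoptions(precision=4,suppress=True)
s=ctrl.get_state();print(s['position'],s['ee_rot'])
# rotate tool rigidly with board about hinge
h=np.array([.415,-.109,.064]);n=np.array([-.0098,1,0])
R0=Ro.from_euler('xyz',s['ee_rot'])
for k in range(1,13):
    t=.28*k/12;Q=Ro.from_rotvec(-n*t)
    print(cmd(h+Q.apply(s['position']-h),Q*R0,s))
E
```

```text
[ 0.6148 -0.1103  0.1318] [3.1385 0.0012 1.581 ]
[-0.22 -0.    0.   -0.   -0.06 -0.19]
[-0.45 -0.    0.   -0.   -0.13 -0.37]
[-0.67 -0.    0.   -0.   -0.21 -0.55]
[-0.89 -0.    0.   -0.   -0.29 -0.73]
[-1.11 -0.    0.   -0.   -0.37 -0.91]
[-1.34 -0.    0.   -0.   -0.45 -1.09]
[-1.56 -0.    0.   -0.   -0.54 -1.26]
[-1.78 -0.    0.   -0.   -0.64 -1.44]
[-2.01 -0.    0.   -0.   -0.74 -1.61]
[-2.23 -0.    0.   -0.   -0.84 -1.78]
[-2.45 -0.    0.   -0.   -0.94 -1.94]
[-2.67 -0.    0.   -0.   -1.05 -2.11]
```

Request:
step_arm(commands="-0.22 0 0 0 -0.06 -0.19 8; -0.45 0 0 0 -0.13 -0.37 8; -0.67 0 0 0 -0.21 -0.55 8; -0.89 0 0 0 -0.29 -0.73 8; -1.11 0 0 0 -0.37 -0.91 8; -1.34 0 0 0 -0.45 -1.09 8; -1.56 0 0 0 -0.54 -1.26 8; -1.78 0 0 0 -0.64 -1.44 8; -2 0 0 0 -0.74 -1.61 8; -2.1 0 0 0 -0.78 -1.68 8; -2.1 0 0 0 -0.78 -1.68 8; -2.1 0 0 0 -0.78 -1.68 8")

```text
t: 3.48
position: [0.5951, -0.1105, 0.174]
ee_rot: [2.918, 0.001, 1.581]
force: [4.7, -2.7, 2.1]
grip_width: 0.0107
finger_force: 30.2
```

```bash
python3 - <<'E'
from h import *
np.set_printoptions(precision=4,suppress=True)
s=ctrl.get_state();print(s['t'],s['position'],s['ee_rot'],s['force'])
a=ctrl.get_image('side');b=ctrl.get_image('scene')
cv2.imwrite('pics/t1.png',cv2.resize(np.hstack([a[200:380,290:470],b[200:380,180:360]]),None,fx=2.2,fy=2.2))
E
```

```text
3.4833 [ 0.5951 -0.1105  0.174 ] [2.9182 0.0013 1.5809] [ 4.672  -2.7258  2.1478]
```

View pics/t1.png

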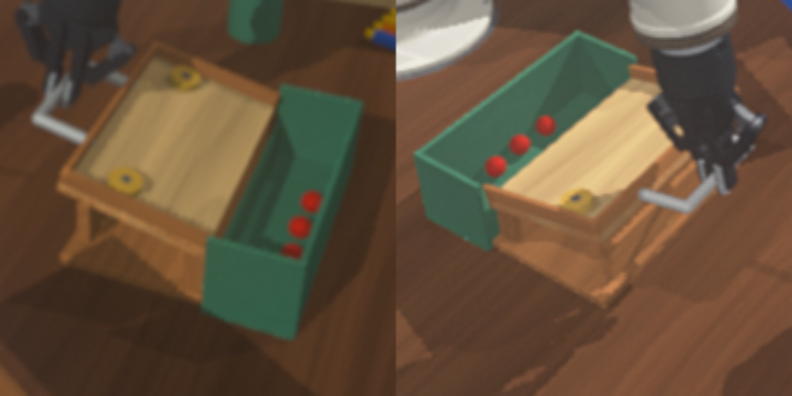

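All three beads lie in the trough, in the left half around (312,200)-(290,250), and both discs are still on the board. Next I lower it.

```bash
python3 - <<'E'
from h import *
np.set_printoptions(precision=4,suppress=True)
s=ctrl.get_state()
h=np.array([.415,-.109,.064]);n=np.array([-.0098,1,0]);R0=Ro.from_euler('xyz',s['ee_rot'])
for k in range(2,12,2):
    Q=Ro.from_rotvec(n*.222*k/10)
    print(cmd(h+Q.apply(s['position']-h),Q*R0,s), h+Q.apply(s['position']-h))
E
```

```text
[ 0.42  0.   -0.    0.    0.11  0.36] [ 0.5999 -0.1105  0.1658]
[ 0.85  0.   -0.    0.    0.21  0.72] [ 0.6042 -0.1104  0.1575]
[ 1.27  0.   -0.    0.    0.29  1.09] [ 0.6082 -0.1104  0.149 ]
[ 1.7   0.   -0.    0.    0.35  1.46] [ 0.6117 -0.1104  0.1404]
[ 2.12  0.   -0.    0.    0.4   1.83] [ 0.6149 -0.1103  0.1316]
```

Request:
step_arm(commands="0.21 0 0 0 0.06 0.18 8; 0.42 0 0 0 0.11 0.36 8; 0.63 0 0 0 0.16 0.54 8; 0.85 0 0 0 0.21 0.72 8; 1.06 0 0 0 0.25 0.9 8; 1.27 0 0 0 0.29 1.09 8; 1.48 0 0 0 0.32 1.27 8; 1.7 0 0 0 0.35 1.46 8; 1.91 0 0 0 0.38 1.65 8; 2.12 0 0 0 0.4 1.84 8; 2.12 0 0 0 0.4 1.87 8; 2.12 0 0 0 0.4 1.87 8")

```text
t: 4.58
position: [0.6151, -0.1103, 0.1303]
ee_rot: [-3.14, 0.001, 1.581]
force: [-2.8, -3.3, 13.4]
grip_width: 0.0105
finger_force: 32.3
```

Request:
step_arm(commands="0 0 0 0 0 0 25; 0 0 0 0 0 0 50; 0 0 0 0 0 0 50; 0 0 0 0 0 -0.5 50; 0 0 0 0 0 -1.5 50; 0 0 0 0 -1 -3 50; 0 0 0 1 -2 -4 60; 0 0 0 2 -3.3 -5 60; 0 0 0 2.4 -4.4 -5 60; 0 0 0 2.4 -4.4 -5 60; 0 0 0 2.4 -4.4 -5 60")

```text
t: 5.5
position: [0.5031, -0.0503, 0.256]
ee_rot: [3.141, 0.001, 1.582]
force: [0.3, 0.2, 0.1]
grip_width: 0.0598
finger_force: 0.0
```

```bash
python3 - <<'E'
from h import *
np.set_printoptions(precision=4,suppress=True)
s=ctrl.get_state();im=ctrl.get_image('wrist');cv2.imwrite('pics/w2.png',im)
print(s['t'],s['position'],s['ee_rot'])
C=cam('wrist',s)
for c,st in blobs(im,(18,130,90),(30,255,255),200): print('yel',c,st,at(C,c,.079))
E
```

```text
5.5 [ 0.5031 -0.0503  0.256 ] [3.1411 0.0007 1.582 ]
yel [321.4 184.4] [293, 156, 58, 58, 2380] [ 0.5041 -0.0155  0.079 ]
yel [325.9 439.5] [303, 419, 47, 42, 1472] [ 0.5096 -0.203   0.079 ]
```

View pics/w2.png

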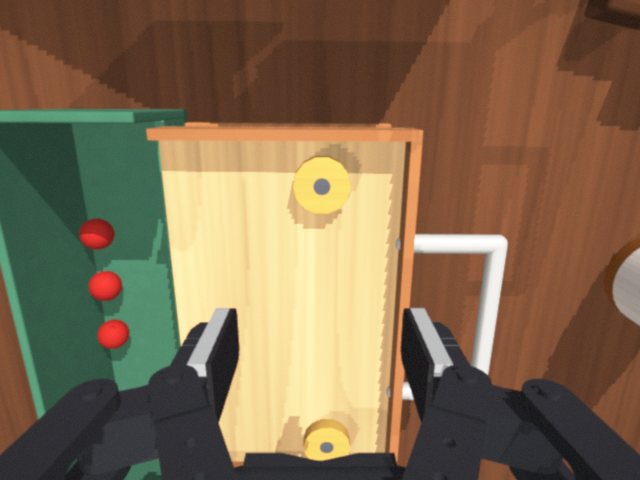

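Both discs lie on the flat board at (321,184) and (326,440), and the beads are in the trough.

Request:
step_arm(commands="0 0 0 0.8 0.04 1 48; 0 0 0 1.39 0.04 2 48; 0 0 0 1.39 0.04 3 48; 0 0 0 1.39 0.04 3.7 48; 0 0 0 1.39 0.04 4.15 48; 0 0 0 1.39 0.04 4.32 48; 0 0 0 1.39 0.04 4.32 48; 0 0 0 1.39 0.04 4.32 25; 0 0 0 1.39 0.04 4.32 25; 0 0 0 1.39 0.04 4.32 25; 0 0 0 1.39 0.04 4.32 25; 0 0 0 1.39 0.04 4.32 25", newtons=50)

```text
t: 6.55
position: [0.505, -0.0165, 0.1471]
ee_rot: [-3.142, 0.001, 1.581]
force: [0.5, -1.6, 7.7]
grip_width: 0.0315
finger_force: 49.8
```

Request:
step_arm(commands="0 0 0 0 0 -0.5 25; 0 0 0 0 0 -1.3 25; 0 0 -1 0 0 -2.3 25; 0 0 -2.2 0.5 -0.2 -3.3 25; 0 0 -3.4 1.2 -0.6 -4 25; 0 0 -4.6 2 -1 -4.4 25; 0 0 -5.8 2.8 -1.3 -4.4 25; 0 0 -7 3.5 -1.6 -4.4 25; 0 0 -8.2 4 -1.9 -4.4 25; 0 0 -9.4 4.4 -2.1 -4.4 25; 0 0 -10.6 4.6 -2.2 -4.4 25; 0 0 -11.8 4.6 -2.2 -4.4 25")

```text
t: 7.55
position: [0.448, 0.0992, 0.2567]
ee_rot: [3.142, -0.001, 2.818]
force: [-0.1, -0.6, -1.3]
grip_width: 0.0316
finger_force: 49.7
```

```bash
cat >> h.py <<'E'
th=np.radians(61.5);xb=np.array([np.cos(th),np.sin(th),0]);yb=np.array([-xb[1],xb[0],0]);F=np.array([.4725,.302,0])
def boxpose(s,t,z,lean=45,L=.066):
    a=np.radians(lean);d=xb*np.sin(a)-np.array([0,0,np.cos(a)])
    x=-xb*np.cos(a)-np.array([0,0,np.sin(a)])
    R=Ro.from_matrix(np.c_[x,np.cross(d,x),d])
    p=F+xb*s+yb*t+np.array([0,0,z]);return p-d*L,R,d
E
python3 - <<'E'
from h import *
np.set_printoptions(precision=4,suppress=True)
s=ctrl.get_state();print(s['t'],s['position'],s['ee_rot'],s['qpos'],s['grip_width'])
p,R,d=boxpose(.05,-.04,.035);print(p,p-.1*d,R.as_euler('xyz'))
print(cmd(p-.1*d,R,s))
E
```

```text
7.55 [0.448  0.0992 0.2567] [ 3.1416 -0.0013  2.8181] [ 0.0494 -0.0725  1.7645  0.0005  1.4508 -1.198 ] 0.03158158610995144
[0.5092 0.2858 0.0817] [0.4755 0.2237 0.1524] [-3.1416  0.7854 -2.0682]
[ -5.21  -6.23 -12.6    0.54   5.07   4.17]
```

Request:
step_arm(commands="-0.4 -0.48 -0.97 0.04 0.4 0.1 25; -0.8 -0.96 -1.94 0.08 0.8 0.3 25; -1.2 -1.44 -2.9 0.12 1.2 0.6 25; -1.6 -1.92 -3.88 0.16 1.6 0.9 25; -2 -2.4 -4.85 0.2 2 1.3 25; -2.4 -2.87 -5.8 0.25 2.4 1.7 25; -2.8 -3.35 -6.8 0.3 2.8 2.1 25; -3.2 -3.83 -7.75 0.35 3.2 2.5 25; -3.6 -4.3 -8.7 0.4 3.6 2.9 25; -4 -4.8 -9.7 0.45 4 3.3 25; -4.4 -5.3 -10.7 0.5 4.4 3.6 25; -4.8 -5.75 -11.6 0.54 4.7 3.9 25")

```text
t: 8.55
position: [0.4709, 0.2312, 0.1738]
ee_rot: [3.069, 0.681, -2.287]
force: [-0.3, 0.6, -1.7]
grip_width: 0.0314
finger_force: 49.7
```

```bash
python3 - <<'E'
from h import *
np.set_printoptions(precision=4,suppress=True)
s=ctrl.get_state();print(s['t'],s['position'],s['ee_rot'],s['qpos'],s['grip_width'])
p,R,d=boxpose(.05,-.04,.035)
print(cmd(p-.1*d,R,s),cmd(p,R,s))
a=ctrl.get_image('scene');cv2.imwrite('pics/p1.png',cv2.resize(a[60:300,250:530],None,fx=2.4,fy=2.4))
E
```

```text
8.55 [0.4709 0.2312 0.1738] [ 3.0694  0.6808 -2.2869] [ 0.063  -0.0825  2.0758  0.7378  0.8322 -2.8111] 0.03141899536624668
[-0.71 -0.94 -1.59  0.62 -0.38  0.57] [-0.71 -0.94 -1.59  0.26 -0.05  4.54]
```

View pics/p1.png

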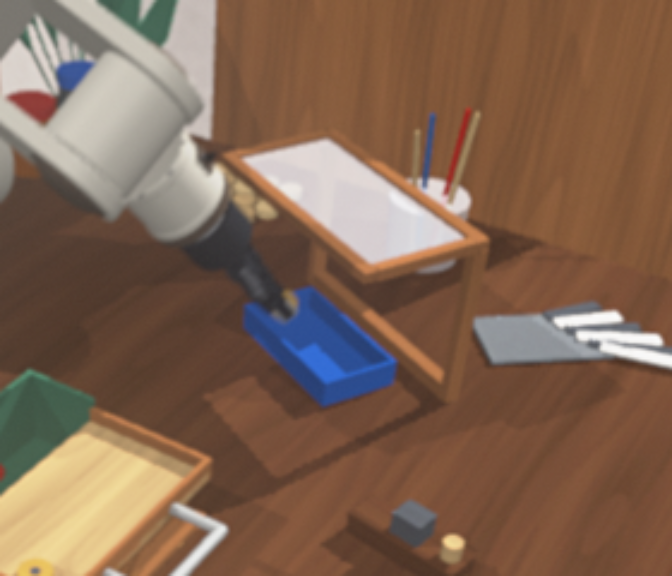

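The picture shows the tool leaning towards the box front with the disc at (285,303), short of the rim. Joint 6 is at its limit, so I will choose a tool roll farther from it.

```bash
cat >> h.py <<'E'
def q456(q1,pit,R):
    f=np.array([np.cos(q1)*np.cos(pit),np.sin(q1)*np.cos(pit),-np.sin(pit)]);M=R.as_matrix();d=M[:,2];x=M[:,0]
    n=np.cross(f,d);n/=np.linalg.norm(n);l=np.array([-np.sin(q1),np.cos(q1),0])
    return np.arctan2(np.dot(np.cross(l,n),f),np.dot(l,n)),np.arccos(f@d),np.arctan2(np.cross(n,x)@d,n@x)
E
python3 - <<'E'
from h import *
np.set_printoptions(precision=3,suppress=True)
s=ctrl.get_state();q=s['qpos'];print(q,q456(q[0],q[1]+q[2]-np.pi/2,Ro.from_euler('xyz',s['ee_rot'])))
for lean in(35,45):
  for roll in(30,60):
    for t in (-.04,.01):
      p,R,d=boxpose(.05,t,.045,lean);R=R*Ro.from_rotvec([0,0,np.radians(roll)])
      for q1 in(.05,.25): print(lean,roll,t,q1,np.array(q456(q1,.45,R)))
      print(cmd(p-.1*d,R,s),cmd(p,R,s))
E
```

```text
[ 0.071 -0.084  2.07   0.737  0.833 -2.809] (np.float64(0.737326144666596), np.float64(0.8327620746658608), np.float64(-2.8093283382755065))
35 30 -0.04 0.05 [ 0.678  0.896 -2.445]
35 30 -0.04 0.25 [ 0.637  0.785 -2.254]
[-0.34  0.88  3.43 -0.59 -0.26  0.26] [-0.34  0.88  3.43 -0.25 -0.05  4.24]
35 30 0.01 0.05 [ 0.678  0.896 -2.445]
35 30 0.01 0.25 [ 0.637  0.785 -2.254]
[-0.34  0.88  3.43 -0.26  1.71  0.13] [-0.34  0.88  3.43  0.07  1.92  4.11]
35 60 -0.04 0.05 [ 0.678  0.896 -1.921]
35 60 -0.04 0.25 [ 0.637  0.785 -1.73 ]
[-0.11  0.96  8.43 -0.59 -0.26  0.26] [-0.11  0.96  8.43 -0.25 -0.05  4.24]
35 60 0.01 0.05 [ 0.678  0.896 -1.921]
35 60 0.01 0.25 [ 0.637  0.785 -1.73 ]
[-0.11  0.96  8.43 -0.26  1.71  0.13] [-0.11  0.96  8.43  0.07  1.92  4.11]
45 30 -0.04 0.05 [ 0.903  0.878 -2.587]
45 30 -0.04 0.25 [ 0.881  0.737 -2.431]
[-0.91 -0.7   3.48  0.56 -0.45  0.27] [-0.91 -0.7   3.48  0.2  -0.13  4.25]
45 30 0.01 0.05 [ 0.903  0.878 -2.587]
45 30 0.01 0.25 [ 0.881  0.737 -2.431]
[-0.91 -0.7   3.48  0.88  1.52  0.14] [-0.91 -0.7   3.48  0.52  1.84  4.12]
45 60 -0.04 0.05 [ 0.903  0.878 -2.063]
45 60 -0.04 0.25 [ 0.881  0.737 -1.907]
[-1.09 -0.46  8.48  0.56 -0.45  0.27] [-1.09 -0.46  8.48  0.2  -0.13  4.25]
45 60 0.01 0.05 [ 0.903  0.878 -2.063]
45 60 0.01 0.25 [ 0.881  0.737 -1.907]
[-1.09 -0.46  8.48  0.88  1.52  0.14] [-1.09 -0.46  8.48  0.52  1.84  4.12]
```

Request:
step_arm(commands="-0.25 -0.2 0.9 0.15 -0.1 0 25; -0.5 -0.4 1.8 0.3 -0.25 0.1 25; -0.7 -0.55 2.7 0.45 -0.35 0.2 25; -0.91 -0.7 3.48 0.55 -0.45 0.27 25; -0.91 -0.7 3.48 0.5 -0.4 0.9 25; -0.91 -0.7 3.48 0.45 -0.35 1.6 25; -0.91 -0.7 3.48 0.38 -0.3 2.3 25; -0.91 -0.7 3.48 0.32 -0.24 3 25; -0.91 -0.7 3.48 0.26 -0.18 3.6 25; -0.91 -0.7 3.48 0.2 -0.13 4.1 25; -0.91 -0.7 3.48 0.2 -0.13 4.25 25; -0.91 -0.7 3.48 0.2 -0.13 4.25 25")

```text
t: 9.6
position: [0.5094, 0.2833, 0.0904]
ee_rot: [2.683, 0.657, -2.749]
force: [0.0, 0.2, -1.1]
grip_width: 0.0313
finger_force: 49.8
```

```bash
python3 - <<'E'
from h import *
np.set_printoptions(precision=4,suppress=True)
s=ctrl.get_state();print(s['t'],s['position'],s['ee_rot'],s['qpos'],s['grip_width'],s['force'])
a=ctrl.get_image('scene');b=ctrl.get_image('wrist')
cv2.imwrite('pics/p2.png',np.hstack([cv2.resize(a[100:280,300:460],(400,450)),cv2.resize(b,(400,300))[:].copy() if 0 else cv2.copyMakeBorder(cv2.resize(b,(400,300)),0,150,0,0,cv2.BORDER_CONSTANT)]))
E
```

```text
9.6 [0.5094 0.2833 0.0904] [ 2.6833  0.657  -2.7493] [ 0.1204  0.183   2.0493  1.0762  0.7093 -2.7862] 0.03134219294123784 [ 0.0005  0.1644 -1.0521]
```

View pics/p2.png

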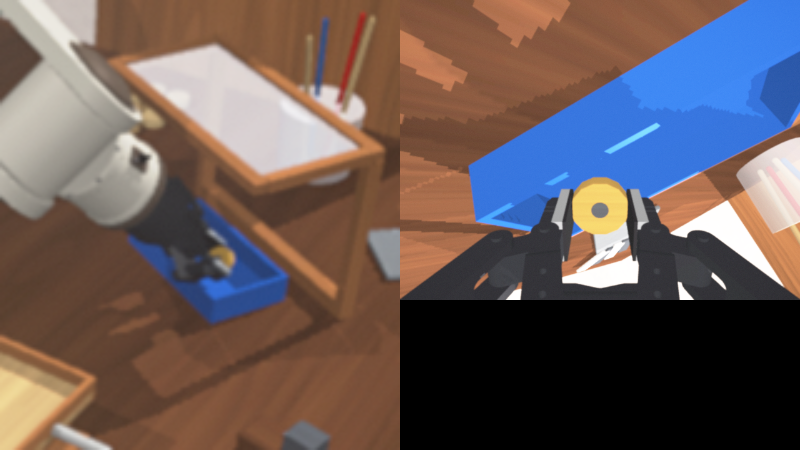

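The disc hangs between the pads well inside the box, at (222,262) on the left and clear of its walls, so I release it.

Request:
step_arm(commands="0 0 0 0 0 0 40; 0 0 0 0 0 0 50; 0 0 0 0 0 0 50; 0 0 0 0 0 0 50; 0 0 0 0 0 -0.6 50; 0 0 0.5 0 0 -1.6 50; 0 0 1 0 0 -2.8 50; 0 0 1.5 0 0 -4 50; 0 0 2.5 0 0 -5 50; 0 0 3.7 0 0 -6 50; 0 0 4.9 0 0 -6.5 50; 0 0 6 0 0 -7 50")

```text
t: 10.7
position: [0.45, 0.1739, 0.2162]
ee_rot: [2.405, 0.29, 2.944]
force: [0.4, -0.7, 0.2]
grip_width: 0.05
finger_force: 0.0
```

```bash
python3 - <<'E'
from h import *
np.set_printoptions(precision=4,suppress=True)
s=ctrl.get_state();print(s['t'],s['position'],s['ee_rot'],s['qpos'],s['grip_width'])
print(cmd([.5096,-.17,.23],down(np.pi/2+.01),s))
A=cam('scene');a=ctrl.get_image('scene')
for c,st in blobs(a,(18,100,70),(32,255,255),8,(190,150,430,340)): print('yel',c,st,at(A,c,.079),at(A,c,.015))
E
```

```text
10.7 [0.45   0.1739 0.2162] [2.4047 0.2904 2.9442] [-0.1578 -0.185   2.1037  0.8472  1.0859 -2.0056] 0.050004589711209926
[  7.74  -2.56  13.32  -4.98 -10.26  -8.08]
yel [390.  212.6] [386, 210, 10, 6, 49] [0.5805 0.2417 0.079 ] [0.5432 0.3246 0.015 ]
yel [274.7 276.8] [231, 239, 94, 71, 1804] [ 0.4841 -0.1381  0.079 ] [ 0.439  -0.0862  0.015 ]
yel [275.8 247.7] [256, 241, 33, 22, 65] [ 0.4208 -0.0542  0.079 ] [0.3705 0.0045 0.015 ]
yel [306.8 246.7] [305, 245, 5, 4, 9] [ 0.481  -0.0068  0.079 ] [0.4355 0.0557 0.015 ]
yel [250.5 266.2] [247, 263, 8, 7, 8] [ 0.4147 -0.1422  0.079 ] [ 0.3639 -0.0907  0.015 ]
yel [285.1 267.4] [282, 265, 7, 6, 11] [ 0.4839 -0.0986  0.079 ] [ 0.4387 -0.0435  0.015 ]
yel [236.4 278.1] [233, 275, 8, 7, 9] [ 0.4152 -0.1919  0.079 ] [ 0.3644 -0.1444  0.015 ]
```

Request:
step_arm(commands="0.55 -0.18 0.95 -0.35 -0.7 -0.6 50; 1.1 -0.36 1.9 -0.7 -1.4 -1.2 50; 1.65 -0.55 2.85 -1.05 -2.2 -1.8 48; 2.2 -0.73 3.8 -1.4 -2.9 -2.4 46; 2.75 -0.9 4.75 -1.8 -3.7 -3 46; 3.3 -1.1 5.7 -2.15 -4.4 -3.5 46; 3.85 -1.28 6.65 -2.5 -5.2 -4.1 46; 4.4 -1.46 7.6 -2.9 -5.9 -4.7 46; 4.95 -1.64 8.55 -3.3 -6.7 -5.3 46; 5.5 -1.82 9.5 -3.65 -7.4 -5.9 46; 6.05 -2 10.45 -4 -8.1 -6.4 46; 6.6 -2.2 11.4 -4.3 -8.8 -7 46")

```text
t: 11.75
position: [0.5034, -0.1221, 0.2285]
ee_rot: [3.02, -0.025, 1.787]
force: [-0.1, 0.1, -0.2]
grip_width: 0.0458
finger_force: 0.0
```

```bash
python3 - <<'E'
from h import *
s=ctrl.get_state();print(s['t'],s['position'],s['ee_rot'],s['qpos'])
print(cmd([.5096,-.235,.23],down(np.pi/2+.01),s))
E
```

```text
11.75 [ 0.50336048 -0.122069    0.22852379] [ 3.01971705 -0.02469637  1.78720646] [-0.43227392  0.02072082  1.73597844  0.09655135  1.30356198 -0.66889997]
[ 1.14 -0.35  1.95 -4.46 -0.7  -0.26]
```

Request:
step_arm(commands="0.4 -0.12 0.7 -1.2 -0.2 -0.1 44; 0.8 -0.24 1.4 -2.4 -0.4 -0.2 44; 1.14 -0.35 1.95 -3.6 -0.6 -0.26 44; 1.14 -0.35 1.95 -4.46 -0.7 -0.26 44; 1.14 -0.35 1.95 -4.46 -0.7 -0.26 44; 1.14 -0.35 1.95 -4.46 -0.7 -0.26 44")

```text
t: 12.25
position: [0.5095, -0.2346, 0.2293]
ee_rot: [3.141, -0.003, 1.584]
force: [-0.9, 0.0, 0.9]
grip_width: 0.0439
finger_force: 0.0
```

```bash
python3 - <<'E'
from h import *
np.set_printoptions(precision=4,suppress=True)
s=ctrl.get_state();im=ctrl.get_image('wrist');C=cam('wrist',s);print(s['t'],s['position'],s['ee_rot'])
for c,st in blobs(im,(18,130,90),(30,255,255),200): print('yel',c,st,at(C,c,.079)); p=at(C,c,.148); p[:2]=at(C,c,.08)[:2]; print(cmd(p,down(np.pi/2+.01),s))
E
```

```text
12.25 [ 0.5095 -0.2346  0.2293] [ 3.1406 -0.0028  1.5845]
yel [320.3 202.2] [289, 170, 64, 65, 2940] [ 0.5098 -0.204   0.079 ]
[ 0.01 -0.03  0.04  1.22  0.03  3.26]
```

Request:
step_arm(commands="0 0 0 0.7 0.02 0.5 44; 0 0 0 1.22 0.02 1.2 44; 0 0 0 1.22 0.02 2 44; 0 0 0 1.22 0.02 2.7 44; 0 0 0 1.22 0.02 3.1 44; 0 0 0 1.22 0.02 3.26 44; 0 0 0 1.22 0.02 3.26 44; 0 0 0 1.22 0.02 3.26 25; 0 0 0 1.22 0.02 3.26 25; 0 0 0 1.22 0.02 3.26 25; 0 0 0 1.22 0.02 3.26 25; 0 0 0 1.22 0.02 3.26 25", newtons=50)

```text
t: 13.3
position: [0.51, -0.2036, 0.1499]
ee_rot: [3.138, -0.001, 1.583]
force: [-0.1, 0.7, 7.3]
grip_width: 0.031
finger_force: 50.0
```

Request:
step_arm(commands="0 0 0 0 0 -0.5 25; 0 0 0 0 0 -1.3 25; 0 0 -0.5 0.5 0 -2.3 25; 0 0 -1.5 1.5 -0.2 -3.3 25; 0 0 -2.5 2.7 -0.6 -4 25; 0 0 -3.5 4 -1 -4.4 25; 0 0 -4.5 5.3 -1.3 -4.4 25; 0 0 -5.5 6.6 -1.6 -4.4 25; 0 0 -6.5 7.9 -1.9 -4.4 25; 0 0 -7.5 9.2 -2.1 -4.4 25; 0 0 -8.3 10.4 -2.2 -4.4 25; 0 0 -9 11.4 -2.2 -4.4 25")

```text
t: 14.3
position: [0.4502, 0.0825, 0.26]
ee_rot: [3.138, 0.001, 2.53]
force: [0.2, 0.7, -0.0]
grip_width: 0.0314
finger_force: 49.6
```

```bash
python3 - <<'E'
from h import *
np.set_printoptions(precision=3,suppress=True)
s=ctrl.get_state();print(s['t'],s['position'],s['qpos'],s['grip_width'],s['finger_force'])
p,R,d=boxpose(.05,.01,.05);R=R*Ro.from_rotvec([0,0,np.radians(45)])
for q1 in(-.15,.1): print(np.array(q456(q1,.6,R)))
print(p-.1*d,cmd(p-.1*d,R,s))
E
```

```text
14.3 [0.45  0.083 0.26 ] [ 0.012 -0.079  1.764  0.002  1.454 -0.948] 0.03136022156864547 49.56369638442993
[ 0.978  0.93  -2.609]
[ 1.02   0.756 -2.46 ]
[0.432 0.248 0.167] [-7.29 -2.53 -8.13  4.41  4.96  3.72]
```

Request:
step_arm(commands="-0.66 -0.23 -0.74 0.4 0.4 0.1 25; -1.33 -0.46 -1.48 0.8 0.8 0.3 25; -2 -0.69 -2.2 1.2 1.3 0.6 25; -2.65 -0.92 -2.96 1.6 1.8 0.9 25; -3.3 -1.15 -3.7 2 2.3 1.3 25; -4 -1.38 -4.4 2.4 2.7 1.7 25; -4.64 -1.61 -5.2 2.8 3.2 2.1 25; -5.3 -1.84 -5.9 3.2 3.6 2.5 25; -5.96 -2.07 -6.65 3.6 4.1 2.9 25; -6.6 -2.3 -7.4 4 4.5 3.3 25; -7.29 -2.53 -8.13 4.41 4.96 3.72 25; -7.29 -2.53 -8.13 4.41 4.96 3.72 25")

```text
t: 15.3
position: [0.4318, 0.2464, 0.1648]
ee_rot: [2.525, 0.524, -3.024]
force: [-0.1, -0.4, -0.4]
grip_width: 0.031
finger_force: 49.7
```

```bash
python3 - <<'E'
from h import *
np.set_printoptions(precision=3,suppress=True)
s=ctrl.get_state();print(s['t'],s['position'],s['qpos'],s['grip_width'])
p,R,d=boxpose(.05,.01,.045);R=R*Ro.from_rotvec([0,0,np.radians(45)])
print(cmd(p-.1*d,R,s),cmd(p,R,s))
E
```

```text
15.3 [0.432 0.246 0.165] [ 0.04  -0.125  2.176  0.924  0.866 -2.364] 0.031035274889395545
[ 0.01  0.01 -0.    0.05 -0.01  0.09] [ 0.01  0.01 -0.    0.06 -0.01  4.09]
```

Request:
step_arm(commands="0 0 0 0 0 0.4 25; 0 0 0 0 0 1 25; 0 0 0 0 0 1.7 25; 0 0 0 0 0 2.4 25; 0 0 0 0 0 3 25; 0 0 0 0 0 3.6 25; 0 0 0 0 0 4 25; 0 0 0 0 0 4.1 25; 0 0 0 0 0 4.1 25")

```text
t: 16.05
position: [0.4679, 0.3096, 0.094]
ee_rot: [2.526, 0.521, -3.029]
force: [-0.4, -0.2, -0.4]
grip_width: 0.0311
finger_force: 49.7
```

```bash
python3 - <<'E'
from h import *
np.set_printoptions(precision=3,suppress=True)
s=ctrl.get_state();print(s['t'],s['position'],s['qpos'],s['grip_width'],s['force'])
A=cam('scene');a=ctrl.get_image('scene')
for c,st in blobs(a,(18,100,70),(32,255,255),8,(340,150,430,240)): print('yel',c,st,at(A,c,.01),at(A,c,.045))
E
```

```text
16.05 [0.468 0.31  0.094] [ 0.197  0.12   2.117  1.098  0.653 -2.483] 0.031058757463307215 [-0.396 -0.196 -0.351]
yel [381.7 192.8] [377, 189, 9, 10, 48] [0.469 0.41  0.01 ] [0.492 0.361 0.045]
yel [390.  212.4] [386, 209, 10, 7, 51] [0.54  0.332 0.01 ] [0.56  0.287 0.045]
```

Request:
step_arm(commands="0 0 0 0 0 0 40; 0 0 0 0 0 0 50; 0 0 0 0 0 0 50; 0 0 0 0 0 0 50; 0 0 0 0 0 -0.6 50; 0 0 0 0 0 -1.6 50; 0 0 0.5 0 0 -2.8 50; 0 0 1 0 0 -4 50; 0 0 2 0 0 -5 50; 0 0 3 0 0 -6 50; 0 0 4 0 0 -7 50; 0 0 5 0 0 -7.5 50")

```text
t: 17.1
position: [0.4035, 0.1919, 0.2288]
ee_rot: [2.373, 0.182, 2.822]
force: [0.8, 0.2, -0.0]
grip_width: 0.0499
finger_force: 0.0
```

```bash
python3 - <<'E'
from h import *
s=ctrl.get_state();print(s['t'],s['position'],s['qpos'],s['force'])
a=ctrl.get_image('scene');cv2.imwrite('pics/f.png',cv2.resize(a[90:370,180:460],(580,580)))
E
```

```text
17.1 [0.4035241  0.19188288 0.22880743] [-0.12562117 -0.31502977  2.17316619  0.82723218  1.10238755 -1.77293009] [ 0.83979299  0.17096465 -0.02603865]
```

View pics/f.png

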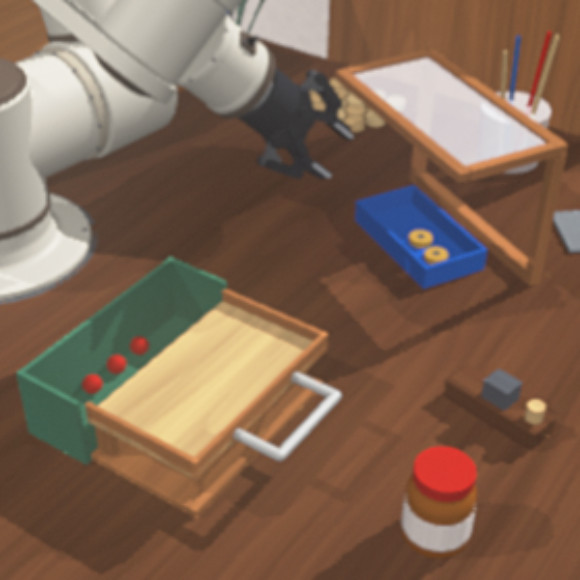

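Both discs lie in the blue box at (420,238) and (436,254). The three beads are in the trough, the board is flat, the jar and plane are where they were, and the hand touches nothing.

```bash
python3 -c "
from bench import ctrl
print(ctrl.hand_in())"
```

```text
the job is handed in; nothing more can be done
None
```

The job is handed in: the three beads are in the green trough, the board is flat again, both discs are in the blue box, and no bystander was touched, in about 17 s of the 72 s allowed.

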